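Prime the bench lubrication pump

ROBOT

A 6-joint arm with a two-finger parallel gripper is mounted at the origin on a cart in front of the work surface, level with it; the furniture and walls round the work are solid. World frame = base frame: x ahead of the robot, y to its left, z up, the work surface at z = 0. Lengths are in m, angles in rad, forces in N, time in s.
With the tool pointing down it reaches from about 0.3 to 0.85 m from the base axis. Payload 5.4 kg.
Tool frame: the origin (TCP) lies on the centre line of the jaws, within the pads' length; the fingertips stand 11 mm ahead of it and the grasp point (between the pads) lies 8 mm behind it (arm.tips_ahead is the distance from the TCP to the fingertips, in m); x points along the fingers, y is the direction in which the jaws open and shut, and the axes are right-handed (so a half turn about x gives the same grasp; the last joint's range is limited). The gripper opens to 85 mm and grips with 20 to 120 N. Pads are 22 mm wide; open, the fingers measure 114 mm over their backs; the gripper's body (76 mm by 85 mm) begins 54 mm behind the grasp point. The pads swing forward as they close: fully open they stand 13 mm farther back than shut.
Start: joints at [-1.469, 0.158, 1.597, -0, 1.386, -0.21], TCP at [0.176, -0.547, 0.242] pointing down, gripper open.
Joint ranges: [-2.91, 2.91], [-0.94, 2.29], [0.18, 2.7], [-1.29, 4.43], [0.17, 2.64], [-3, 3]. Speed limits (rad/s): [2.57, 2.57, 3.14, 3.14, 3.14, 3.14].

INTERFACE

Orientations are given as [roll, pitch, yaw] about the fixed x, y, z axes, in that order (R = Rz(yaw) Ry(pitch) Rx(roll)).
In Python, from station import arm, imaging gives the robot as it stands.
- The arm moves only by the tool arm_command, never from a script. Its argument "series" is text: rows parted by semicolons, each of 7 numbers parted by spaces: the turn, a rotation vector about the tool's x, y, z in rad, then the shift along the tool's x, y, z in mm, then the closure in counts, from 0 (fully open) to 255 (shut). A call has 1 to 12 rows; each row is the pose to reach, as a shift and turn from the pose commanded when the call began, along the tool's axes at that moment; what a row does not reach only later rows make up. A row lasts 1/10 s, in which the tool goes at most 50 mm and 8.59 degrees, less where a joint would pass 70% of its speed; a pose out of reach is approached as far as the arm can. A call with a gripper value outside its range is refused whole. The fingers move at their own pace and stop on an object; the grip force is fixed at half the most. Time passes only in rows, so rows that repeat a pose let the fingers close. It gives the time, the measured TCP pose, the force and the opening at its end, in the units of the state.
- arm.observe(): the state, without advancing time (a new reading comes with each control period).
- imaging.capture(name): name is "scene" or "top"; returns the picture (480x640x3 uint8, red, green, blue); there is no depth.
- imaging.get_calibration(name): a dict with "intrinsics" (3x3 intrinsics, pixels), "rvec" (rotation vector, rad) and "tvec" (3), from world to camera coordinates, as OpenCV has them. Camera axes: x right, y down, z forward; pixel columns grow to the right and rows downward; lengths in m; the calibration is good to about 2 mm. A picture is of the moment at which its call begins. get_calibration takes no time and is no camera call.
- arm.sign_off(): hands the job in, once; it reports no verdict.
The state is a dict: "t": time; "joints": joint angles; "dq": joint speeds; "joint_efforts": joint torques, N m; "tcp_pos": TCP position; "eef_rot": TCP orientation; "force": force on the tool from outside, world axes, zero at the start; "wrist_torque": the same for the moment, N m; "grip_width": finger opening in m.
Only numpy, scipy, OpenCV 4.12 (cv2) and the standard library are available. Lean on these libraries where they do the work, as an engineer would, in place of code of your own. Each camera call takes 0.05 s, during which the arm holds its last target. There are 200 camera calls.

TASK

Prime the green hand lubrication pump: push its black plunger knob all the way down with the fingertips, without gripping it, and let it spring fully back up, again and again, until the red indicator pin beside it has come fully out and the white band at its foot shows. Only the pumping may raise the pin, so do not touch the pin, and leave the things standing round the pump where they are. Finish clear of the pump with the knob sprung back up.

Things in the scene. Friction and masses are not known exactly. Their poses are not given: they have to be found in the camera images.
- pump: Green hand pump, bolted to the bench by a dark foot plate (150 x 180 x 10 mm). Origin on the bench, z up. In its frame the plunger's axis is at x 0, y +30 mm (barrel 74 mm across, 106 high), the indicator pin's at x 0, y -45 (square valve block, 76 high), an aluminium oil tank (82 high, 54 across) at x +60, y 0. A brass outlet sticks out of the block to x -45.
- plunger_knob: Round black mushroom knob on the plunger, 48 mm across, flat on top (40 mm), 22 mm thick. Origin at the centre of its top face, z up; 152 mm above the bench when up. It moves with the plunger, straight down.
- plunger (a joint): Plunger stroke in m: 0 = fully up, 0.022 = pushed home. A spring pushes it back up: about 4 N to start it moving, about 12 N near the bottom. Each full stroke down (past about 0.019) lifts the pin by about 8 mm; the next stroke counts only after the knob has come back up (below about 0.003).
- pin_head: Red round indicator pin, 12 mm in diameter, rising straight up from a brass collar (top 80 mm above the bench) on the valve block. Origin at the centre of its top end, z up: 84 mm above the bench at joint value 0, 124 mm when fully out. Below the red there is a white band, which comes out of the collar only at the end.
- pin (a joint): How far the indicator pin has risen, in m: 0 = fully in, about 0.040 = fully out (the white band shows from about 0.034). It starts between 0 and 0.015, so 3 to 5 full strokes are needed. A ratchet keeps it up while the plunger comes back. Further strokes do not move it and do no harm.
- tape_mid (a point): Yellow tape measure, 62 x 80 x 32 mm, loose bystander; the point is its centre, half-way up.
- glue_mid (a point): Small white glue bottle with red cap, 34 mm across, 95 mm high, loose bystander; the point is its centre, half-way up.
- wax_tin_mid (a point): Round grey tin with yellow lid, 83 mm across, 58 mm high, loose bystander; the point is its centre, half-way up.
- wood_cup_mid (a point): Small turned wooden cup, 48 mm across, 58 mm high, loose bystander; the point is its centre, half-way up.
Not all that is in view belongs to the job. What is shaped like the pump but blue is not meant.

How it is judged:
On the way, in this order (a step that is already met when the one before it is completed fails the run):
1. the plunger is pushed down a first full stroke (value of joint plunger above 0.018 m).
2. the plunger is let up again (value of joint plunger below 0.004 m).
3. a later full stroke brings the pin fully out (value of joint pin above 0.036 m and value of joint plunger above 0.014 m).
At the end, for the whole second after the job is handed in: The indicator pin is out by more than 36 mm (of about 40), the plunger is back up within 3 mm, and each of the four loose bystanders is within 20 mm of where it stood (value of joint pin above 0.036 m and value of joint plunger below 0.003 m and distance of each of tape_mid, glue_mid, wax_tin_mid, wood_cup_mid from where it was at the start of the episode below 0.02 m); the robot touches nothing.
It fails at once if the indicator pin is touched (more than 0.5 N) (contact force between any of the fingers, the arm and pin_head above 0.5 N).
It fails at once if a bystander is shoved, lifted or carried (20 mm or more) (distance of any of tape_mid, glue_mid, wax_tin_mid, wood_cup_mid from where it was at the start of the episode above 0.02 m).
It also fails if it takes over 51 s, if anything falls off the work surface, if the arm or the gripper's body presses on something with over 40 N, if the wrist force passes 120 N, or if a joint passes its speed limit or range.

## Working session

There is one attempt and no reset: what is moved stays moved. The work goes in short steps, Python scripts to look and compute and a tool call to move; the robot and the scene stay as the last step left them, time stands still between calls to the robot, and variables do not carry over. Pictures are saved under pics/ and viewed, about 8 in all and at most 12, crops included, and the job is handed in when it is done.

Besides the shell and the picture viewer there is one more tool, called after "Emit:" in YAML: its name, and indented under it one key for each argument. arm_command: Moves the arm, as the interface text tells. Its arguments: {"type":"object","properties":{"series":{"type":"string"}},"required":["series"]}

```bash
mkdir -p pics
python3 - <<'E'
from station import arm, imaging
import cv2
for n in("scene","top"):
    im=imaging.capture(n); cv2.imwrite(f"pics/{n}0.png",im[:,:,::-1]); c=imaging.get_calibration(n); print(n,c)
print(arm.observe(), arm.tips_ahead)
E
```

```text
scene {'intrinsics': array([[548.58853349,   0.        , 325.44932223],
       [  0.        , 548.58853349, 237.49037703],
       [  0.        ,   0.        ,   1.        ]]), 'rvec': array([ 1.0555396 , -2.20601843,  1.20049369]), 'tvec': array([0.40839877, 0.3319973 , 0.70901773])}
top {'intrinsics': array([[505.33752641,   0.        , 319.46009459],
       [  0.        , 505.33752641, 241.4536565 ],
       [  0.        ,   0.        ,   1.        ]]), 'rvec': array([ 2.20571226, -2.16314635,  0.093677  ]), 'tvec': array([0.04683987, 0.58957134, 1.03321393])}
{'t': 0.1, 'joints': array([-1.46909387e+00,  1.59040910e-01,  1.59806972e+00, -9.96689187e-06,
        1.38621804e+00, -2.10103440e-01]), 'dq': array([ 3.44273567e-04, -9.18951644e-04, -3.24419452e-03,  1.15888335e-03,
        1.25534866e-05,  5.67642150e-04]), 'joint_efforts': array([-5.89077645e-04, -3.96987820e+01, -3.32340109e+01, -3.16690512e-04,
        4.12360998e-03, -5.27899942e-06]), 'tcp_pos': array([ 0.17631908, -0.54675865,  0.24140284]), 'eef_rot': array([-1.77525793,  1.56906029,  1.67814246]), 'force': array([ 0.30939701, -0.03840167, -0.71046368]), 'wrist_torque': array([-0.01972234, -0.00749869, -0.02784037]), 'grip_width': 0.0851535206140145} 0.011
```

View pics/scene0.png

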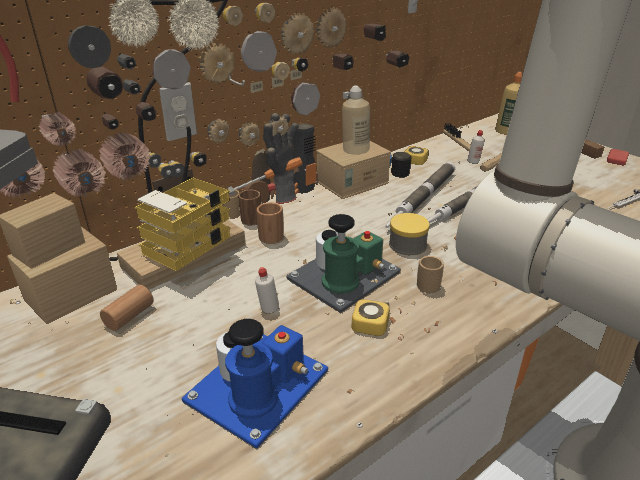

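View pics/top0.png

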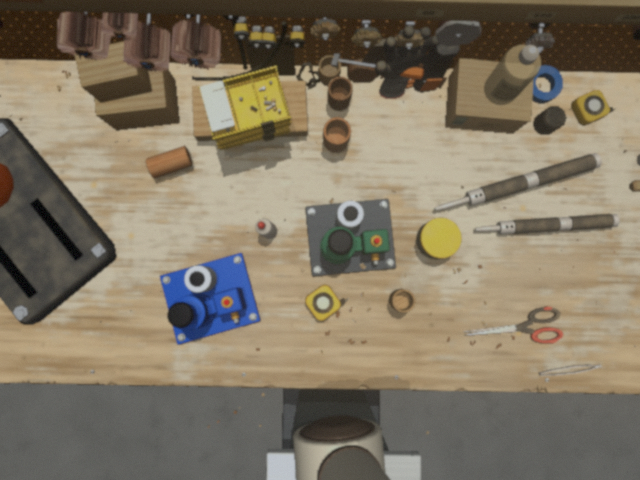

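The scene view shows the green pump's knob at (342,222) and its red pin at (367,235). The top view shows them at (341,242) and (376,241). Two things could be taken for the knob: the green pump's at top (341,242) and the blue pump's at top (182,315), scene (246,330). I choose the green one by the description and will check it in a close crop.

```bash
cat > h.py <<'E'
import numpy as np, cv2
from station import arm, imaging
C={n:imaging.get_calibration(n) for n in("scene","top")}
def proj(n,p): return cv2.projectPoints(np.float64(p).reshape(-1,3),C[n]["rvec"],C[n]["tvec"],C[n]["intrinsics"],None)[0].reshape(-1,2)
def ray(n,uv,z):
    c=C[n];R=cv2.Rodrigues(c["rvec"])[0];o=-R.T@c["tvec"]
    d=R.T@np.linalg.solve(c["intrinsics"],[*uv,1]);return o+d*(z-o[2])/d[2]
def crop(n,name,x0,y0,w,h,k,im=None):
    im=imaging.capture(n) if im is None else im
    return cv2.resize(im[y0:y0+h,x0:x0+w,::-1],None,fx=k,fy=k,interpolation=cv2.INTER_CUBIC)
E
python3 - <<'E'
from h import *
a=cv2.imread("pics/scene0.png")[205:305,285:405];b=cv2.imread("pics/top0.png")[190:290,295:415]
cv2.imwrite("pics/c1.png",np.hstack([cv2.resize(x,(400,333),interpolation=cv2.INTER_CUBIC) for x in(a,b)]))
print(ray("top",(341,242),.152),ray("scene",(342,221),.152))
pl=[ray("top",u,.010) for u in((311,211),(387,208),(390,268),(318,269))];print(np.array(pl))
print("pin",ray("top",(376,241),.09),"tank",ray("top",(350,214),.082))
for n,u,v,z in(("tape",323,302,.032),("glue",264,228,.095),("wax",440,238,.058),("cup",401,299,.058)):print(n,ray("top",(u,v),z))
E
```

```text
[0.57813517 0.01958721 0.152     ] [0.57394244 0.02381814 0.152     ]
[[ 0.65414983  0.07746529  0.01      ]
 [ 0.66386506 -0.08418472  0.01      ]
 [ 0.53635581 -0.09162476  0.01      ]
 [ 0.53130736  0.06019673  0.01      ]]
pin [ 0.5863396  -0.05199695  0.09      ] tank [ 0.63967328 -0.00080562  0.082     ]
tape [0.46331237 0.04871566 0.032     ]
glue [0.6070293  0.16738418 0.095     ]
wax [ 0.59763215 -0.18545394  0.058     ]
cup [ 0.47328803 -0.10716622  0.058     ]
```

View pics/c1.png

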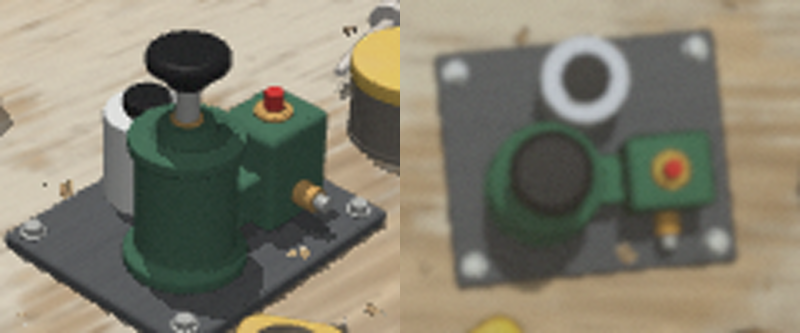

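The crop shows the green pump, with the knob at scene (342,221) and top (340.6,242). The pin's red head is just out of its collar at top (376,241). The knob-to-pin distance comes out at about 74 mm against the 75 mm given, which is consistent.

```bash
cat >> h.py <<'E'
from scipy.spatial.transform import Rotation as Ro
def togo(t):
    s=arm.observe();R=Ro.from_euler("xyz",s["eef_rot"]).as_matrix()
    return (R.T@(np.array(t)-s["tcp_pos"])*1000).round(1)
E
python3 - <<'E'
from h import *
s=arm.observe();print(Ro.from_euler("xyz",s["eef_rot"]).as_matrix().round(3));print(togo((.577,.021,.235)))
E
```

```text
[[-0.     0.307 -0.952]
 [ 0.002 -0.952 -0.307]
 [-1.    -0.002 -0.   ]]
[   7.3 -417.4 -555.5]
```

Emit:
arm_command:
  series: "0 0 0 0 -30 -40 255;0 0 0 0 -60 -80 255;0 0 0 0 -90 -120 255;0 0 0 0 -120 -160 255;0 0 0 0 -150 -200 255;0 0 0 0 -180 -240 255;0 0 0 0 -210 -280 255;0 0 0 0 -240 -320 255;0 0 0 0 -270 -360 255;0 0 0 0 -300 -400 255;0 0 0 0 -330 -440 255;0 0 0 0 -360 -480 255"

```text
t: 1.3
tcp_pos: [0.5234, -0.0553, 0.242]
eef_rot: [-0.186, 1.57, -3.015]
force: [0.3, -0.4, -0.1]
grip_width: 0.0002
```

Run:
```python
from h import *
s=arm.observe();print(s["t"],s["tcp_pos"],s["force"],togo((.577,.021,.195)))
```

```text
1.3 [ 0.5234277  -0.05528605  0.24201554] [ 0.32644904 -0.42454562 -0.10526927] [ 47.  -56.2 -74.4]
```

Move over the knob at height 0.20, then check with pictures.

Emit:
arm_command:
  series: "0 0 0 0 -28 -37 255;0 0 0 0 -56 -74 255;0 0 0 20 -56 -74 255;0 0 0 42 -56 -74 255;0 0 0 42 -56 -74 255;0 0 0 42 -56 -74 255"

```text
t: 1.9
tcp_pos: [0.5756, 0.0186, 0.2]
eef_rot: [-0.49, 1.569, 2.964]
force: [0.7, 0.1, -0.3]
grip_width: -0.0001
```

Run:
```python
from h import *
a=crop("scene","",265,145,150,150,2.6);b=crop("top","",265,165,150,150,2.6)
cv2.imwrite("pics/c2.png",np.hstack([a,b]))
s=arm.observe();print(s["t"],s["tcp_pos"],s["force"],togo((.577,.021,.163)))
p=s["tcp_pos"]-[0,0,.011];print(proj("scene",p),proj("top",p))
```

```text
2.0 [0.57665454 0.01823421 0.20169259] [ 0.06409036 -0.32466591  0.76830584] [38.7 -2.6 -1.1]
[[343.74055241 200.69359157]] [[342.86074061 241.1481584 ]]
```

View pics/c2.png

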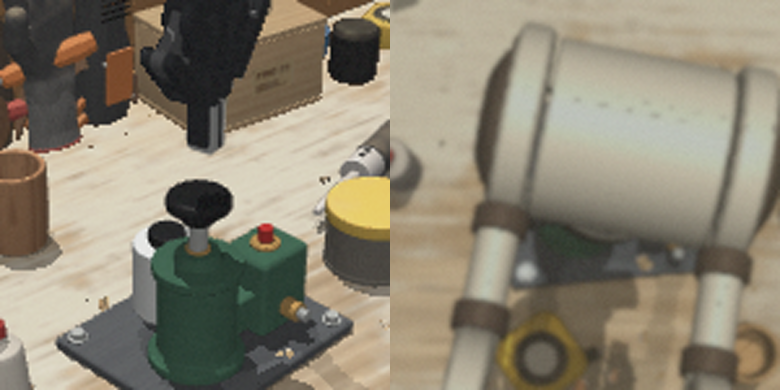

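The tips are at scene (344,202), directly above the knob at (342,221), and their projection agrees. Next I press in small steps and watch the force.

Emit:
arm_command:
  series: "0 0 0 20 -2 -1 255;0 0 0 36 -2 -1 255;0 0 0 44 -2 -1 255;0 0 0 48 -2 -1 255;0 0 0 48 -2 -1 255"

```text
t: 2.5
tcp_pos: [0.577, 0.0205, 0.1543]
eef_rot: [2.639, 1.569, -0.192]
force: [-3.1, -0.4, 6.6]
grip_width: 0.0002
```

Emit:
arm_command:
  series: "0 0 0 6 0 0 255;0 0 0 11 0 0 255;0 0 0 14 0 0 255;0 0 0 15 0 0 255;0 0 0 15 0 0 255"

```text
t: 3.0
tcp_pos: [0.5773, 0.0205, 0.141]
eef_rot: [2.544, 1.569, -0.286]
force: [-6.4, 0.6, 13.3]
grip_width: 0.0002
```

Emit:
arm_command:
  series: "0 0 0 2 0 0 255;0 0 0 2 0 0 255"

```text
t: 3.2
tcp_pos: [0.5774, 0.0204, 0.1409]
eef_rot: [2.383, 1.569, -0.447]
force: [-13.0, 0.9, 24.8]
grip_width: 0.0002
```

Run:
```python
from h import *
a=crop("scene","",285,165,115,150,4)
cv2.imwrite("pics/c3.png",a)
s=arm.observe();print(s["t"],s["tcp_pos"],s["force"])
```

```text
3.25 [0.57740344 0.02043182 0.14093597] [-13.44194803   0.58262217  24.19586421]
```

View pics/c3.png

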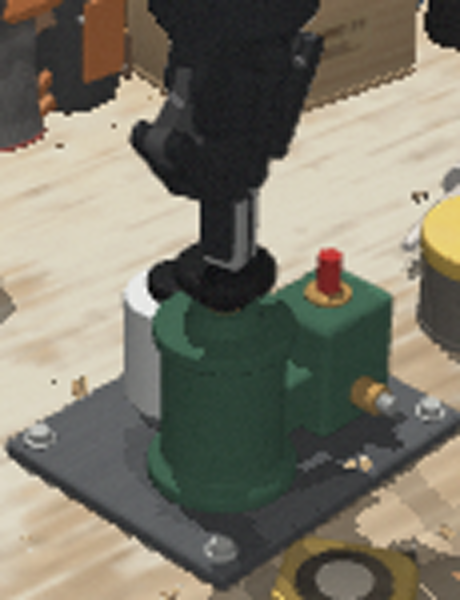

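The knob is at its lower stop at crop (220,280): the height holds at 0.141 while the force grows. The pin has visibly risen, with its top at crop (329,258). Now I repeat full strokes.

Emit:
arm_command:
  series: "0 0 0 -14 0 0 255;0 0 0 -30 0 0 255;0 0 0 -32 0 0 255;0 0 0 -32 0 0 255;0 0 0 -32 0 0 255;0 0 0 -22 0 0 255;0 0 0 -14 0 0 255;0 0 0 -7 0 0 255;0 0 0 -2 0 0 255;0 0 0 -1 0 0 255;0 0 0 -1 0 0 255"

```text
t: 4.35
tcp_pos: [0.5772, 0.0207, 0.1409]
eef_rot: [2.125, 1.569, -0.704]
force: [-13.5, 0.5, 31.5]
grip_width: -0.0
```

Emit:
arm_command:
  series: "0 0 0 -14 0 0 255;0 0 0 -30 0 0 255;0 0 0 -32 0 0 255;0 0 0 -32 0 0 255;0 0 0 -32 0 0 255;0 0 0 -22 0 0 255;0 0 0 -14 0 0 255;0 0 0 -7 0 0 255;0 0 0 -2 0 0 255;0 0 0 0 0 0 255;0 0 0 0 0 0 255"

```text
t: 5.45
tcp_pos: [0.5769, 0.0208, 0.1408]
eef_rot: [1.544, 1.57, -1.285]
force: [-15.2, 1.7, 33.2]
grip_width: 0.0003
```

Run:
```python
from h import *
a=crop("scene","",285,165,115,150,4)
cv2.imwrite("pics/c4.png",a)
s=arm.observe();print(s["t"],s["tcp_pos"],s["force"])
```

```text
5.5 [0.57688073 0.02077028 0.14086387] [-14.96334668   1.62592983  32.20072702]
```

View pics/c4.png

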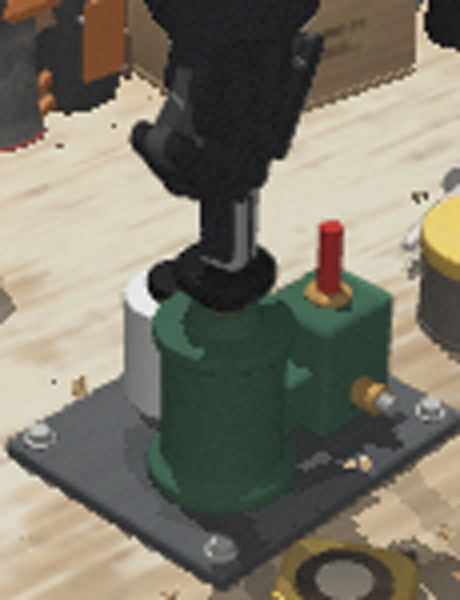

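Both strokes counted: the pin top rose from crop y=258 to y=228, and no white shows yet. I'll make two more strokes.

Emit:
arm_command:
  series: "0 0 0 -14 0 0 255;0 0 0 -30 0 0 255;0 0 0 -32 0 0 255;0 0 0 -32 0 0 255;0 0 0 -32 0 0 255;0 0 0 -22 0 0 255;0 0 0 -14 0 0 255;0 0 0 -7 0 0 255;0 0 0 -2 0 0 255;0 0 0 0 0 0 255;0 0 0 0 0 0 255"

```text
t: 6.6
tcp_pos: [0.5769, 0.0208, 0.1408]
eef_rot: [1.516, 1.57, -1.313]
force: [-13.9, 1.3, 32.7]
grip_width: -0.0001
```

Emit:
arm_command:
  series: "0 0 0 -14 0 0 255;0 0 0 -30 0 0 255;0 0 0 -32 0 0 255;0 0 0 -32 0 0 255;0 0 0 -32 0 0 255;0 0 0 -22 0 0 255;0 0 0 -14 0 0 255;0 0 0 -7 0 0 255;0 0 0 -2 0 0 255;0 0 0 0 0 0 255;0 0 0 0 0 0 255"

```text
t: 7.7
tcp_pos: [0.5769, 0.0208, 0.1409]
eef_rot: [1.555, 1.57, -1.274]
force: [-14.9, 1.3, 33.1]
grip_width: 0.0
```

Run:
```python
from h import *
a=crop("scene","",285,165,115,150,4)
cv2.imwrite("pics/c5.png",a)
s=arm.observe();print(s["t"],s["tcp_pos"],s["force"])
print((proj("scene",[[.586,-.052,z] for z in(.08,.116,.124)])-[285,165])*4)
```

```text
7.75 [0.57685999 0.02078835 0.14083768] [-15.5474082    2.08074123  32.39101601]
[[327.84116207 289.53115513]
 [330.80701026 226.75580318]
 [331.48102884 212.48947849]]
```

View pics/c5.png

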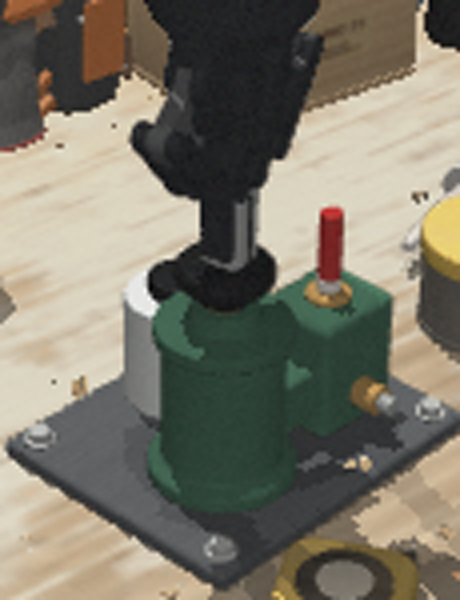

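The white band shows at crop (328,288). The pin top is at crop y≈212, which matches the prediction for fully out. The last two strokes added only about 16 px, so the pin is at its end stop. Now I go clear.

Emit:
arm_command:
  series: "0 0 0 -14 0 0 255;0 0 0 -35 0 0 255;0 0 0 -70 0 0 255;0 0 0 -105 0 0 255;0 0 0 -130 0 0 255;0 0 0 -130 0 0 255;0 0 0 -130 0 0 255"

```text
t: 8.45
tcp_pos: [0.5762, 0.0209, 0.265]
eef_rot: [-0.488, 1.57, 2.966]
force: [0.1, 0.5, -1.5]
grip_width: -0.0002
```

Run:
```python
from h import *
im=imaging.capture("scene")[:,:,::-1];old=cv2.imread("pics/scene0.png")
f=lambda i:cv2.resize(i[165:345,235:460],None,fx=1.75,fy=1.75,interpolation=cv2.INTER_CUBIC)
cv2.imwrite("pics/c6.png",np.hstack([f(old),f(im)]))
s=arm.observe();print(s["t"],s["tcp_pos"],s["force"])
```

```text
8.5 [0.57555151 0.02095884 0.26399326] [ 0.84307471  0.16413856 -0.07114079]
```

View pics/c6.png

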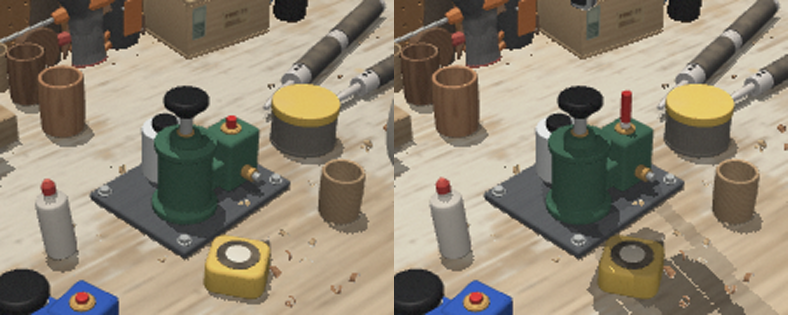

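The knob is up at its starting height (left crop (187,102), right crop (581,102)). The pin is out with its white band showing at right crop (626,128), and the bystanders have not moved.

```bash
python3 -c "
from station import arm; print(arm.sign_off())"
```

```text
the job is handed in; nothing more can be done
None
```

The green pump is primed and the job is handed in. I pushed the knob down with closed fingertips for five full strokes and let it spring back up after each one. Each stroke ended at the lower stop, with the tips at about 130 mm and at most 33 N upward force on the tool.

**Pin:** the last pictures show it fully out. Its top is where a fully raised pin should appear, and the white band is visible.

**Knob and arm:** the knob is back at its starting height. The arm is clear above it, at 0.264 m with no contact force, and the clock stood at 8.5 s.

**Bystanders:** all four look unmoved when the before and after pictures are compared by eye.

No check failed. The two cameras disagreed by about 6 mm on the knob's position, which did not matter for pushing it. A sideways force of up to about 15 N also built up at the bottom of the strokes.

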